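# Set the sealing time and start the timer

## Robot

A 6-joint arm with a two-finger parallel gripper is mounted at the origin on a cart in front of the work surface, level with it; the furniture and walls round the work are solid. World frame = base frame: x ahead of the robot, y to its left, z up, the work surface at z = 0. Lengths are in m, angles in rad, forces in N, time in s.
With the tool pointing down it reaches from about 0.275 to 0.85 m from the base axis. Payload 5.2 kg.
Tool frame: the origin (TCP) lies at the very end of the fingers, on their centre line; the grasp point (between the pads) lies 19 mm behind it; z points along the fingers, x is the direction in which the jaws open and shut, and the axes are right-handed (so a half turn about z gives the same grasp; the last joint's range is limited). The gripper opens to 85 mm and grips with 20 to 120 N. Pads are 22 mm wide; open, the fingers measure 114 mm over their backs; the gripper's body (76 mm by 85 mm) begins 54 mm behind the grasp point. The pads swing forward as they close: fully open they stand 13 mm farther back than shut.
Start: joints at [-1.387, 0.259, 1.535, -0, 1.348, -0.203], TCP at [0.207, -0.509, 0.231] pointing down, gripper open.
Joint ranges: [-3.14, 3.14], [-0.91, 2.08], [0.19, 2.58], [-1.22, 4.36], [0.22, 2.71], [-3.12, 3.12]. Speed limits (rad/s): [2.57, 2.57, 3.14, 3.14, 3.14, 3.14].

## Interface

Orientations are given as [roll, pitch, yaw] about the fixed x, y, z axes, in that order (R = Rz(yaw) Ry(pitch) Rx(roll)).
In Python, from rig import robot, vision gives the robot as it stands.
- The arm moves only by the tool apply_moves, never from a script. Its argument "series" is a list that holds one entry, the list of rows, each a list of 4 numbers: the shift along the tool's x, y, z in m, then the turn about the tool's z in rad. In form: [[[dx, dy, dz, roll], ...]]. A call has 1 to 20 rows; each row is the pose to reach, as a shift and turn from the pose commanded when the call began, along the tool's axes at that moment; what a row does not reach only later rows make up. A row lasts 1/8 s, in which the tool goes at most 62.5 mm and 10.7 degrees, less where a joint would pass 70% of its speed; a pose out of reach is approached as far as the arm can. A call with a gripper value outside its range is refused whole. "hand" is the gripper command: -1 is fully open, 1 is shut, values between are in proportion, set as the call begins (left out, the last holds). The fingers move at their own pace and stop on an object; the grip force is fixed at half the most. Time passes only in rows, so rows that repeat a pose let the fingers close. It gives the time, the measured TCP pose, the force and the opening at its end, in the units of the state.
- robot.read_state(): the state, without advancing time (a new reading comes with each control period).
- vision.capture(name): name is "side" or "top" or "wrist"; returns (picture, depth): 480x640x3 uint8, blue, green, red; 480x640 float32, m along the optical axis (not along the pixel's ray), 0 where there is no reading.
- vision.calibration(name): a dict with "fx", "fy", "cx", "cy" (pixels), "cam_to_world" (4x4, takes a point from camera to world coordinates). Camera axes: x right, y up, looking along -z (the intrinsics and any distortion apply to the point x, -y, -z); pixel columns grow to the right and rows downward; lengths in m; the calibration is good to about 2 mm. A picture is of the moment at which its call begins: read the wrist's pose just before it. calibration takes no time and is no camera call; for the wrist camera it gives the pose at the moment of the call.
- robot.finish_job(): hands the job in, once; it reports no verdict.
Trained networks look in the newest picture that a camera, given by its name, has taken for a name from the list of things; names that differ only in an ending like _2 or _b are one class to them, and where a whole thing is asked for, a point or a joint stands for the part that bears it (a point fixed in the world has none). Each returns a list of dicts, best first, with "score" (0 to 1); they miss things now and then, are a little off and sometimes report something else, mostly with a low value. They report only what shows in the picture. A call takes as long as a camera call.
- vision.find_in(camera, query): "point" ([x, y, z] in m, in world coordinates, good to about 4 mm: the middle of the surface that is visible of it).
- vision.trace(camera, query): "mask" (480x640 bool, what is visible of it).
- vision.mark_of(camera, query): "point" ([x, y, z] in m, in world coordinates, good to about 4 mm: a listed point, or the origin of a listed thing).
The state is a dict: "time": time; "joint_pos": joint angles; "qvel": joint speeds; "effort": joint torques, N m; "tool_pos": TCP position; "tcp_rot": TCP orientation; "contact_force": force on the tool from outside, world axes, zero at the start; "wrist_torque": the same for the moment, N m; "grip_width": finger opening in m.
Only numpy, scipy, OpenCV 4.12 (cv2) and the standard library are available. Lean on these libraries where they do the work, as an engineer would, in place of code of your own. Each camera call takes 0.05 s, during which the arm holds its last target. There are 200 camera calls.

## Task

Set the sealing time: using only the fingertips, push the black selector lever on the grey timer box clockwise to its fifth click position, counting the long thick mark as the first. Then, and only then, press the round white start button on the same box all the way down and let it come back up. Push the lever lightly and do not grip it, and leave the loupe, the cap and the kitchen timer beside the box where they are.

Things in the scene. Friction and masses are not known exactly. Their poses are not given: they have to be found in the camera images.
- timer_box: Fixed flat grey timer box, 150 (x) x 210 (y) x 55 mm high, on the bench; origin under its centre, z up; its yaw varies. On its flat top are the dial, centred at (0, 30) mm, and the start button at (-35, -75) mm. A lamp bar hangs over the bench to the right of the box (about y < 0.05, x > 0.55 m), low enough to catch an arm's wrist: swing round close to the robot and come in from its side.
- dial_center (a point): Point on the selector's upright turning axis, 91 mm above the bench, level with the lever's top; axes of the box. Round it, on a white plate 138 mm across at 56 mm height, seven flat dark marks 30 degrees apart: seen from above the first, long and thick, towards the box's +y, the others clockwise from it, the fourth towards +x, the seventh towards -y.
- selector (a joint): Selector angle, rad: 0 at the first mark (lever along box +y), growing clockwise from above, 0.524 a click, 2.094 at the fifth mark; stops 0.1 beyond first and last. Seven detents: left between two, it snaps to the nearer. Starts at the first, second or third. About 2.8 N at 40 mm from the axis pushes it over a crest; it then springs ahead to the next.
- selector_tip (a point): Top of the pointing end of the black lever, turns with it; 48 mm from the axis, 91 mm above the bench; +y points from axis to tip. Lever: upright bar 10 mm thick, from 48 mm on the pointing side of the axis (white line on top) to 12 mm on the other, side faces 65 to 91 mm above the bench; under it a hub of 19 mm radius, 57 to 73 mm above the bench.
- start_button_top (a point): Centre of the top face of the round white start button, 28 mm across, in a black collar 44 mm across; 73 mm above the bench when it is up, collar top 67 mm. It moves with the button.
- start_button (a joint): How far the start button is pressed, m: 0 up, 0.006 fully down; a spring brings it back; 1.5 N starts it, 5 N holds it fully down.
- loupe: Loose black loupe, a round body 39 mm across and 37 mm high, standing left (+y) of the box; origin under its centre. To be left alone.
- cap: Loose round screw cap with a nozzle, 38 mm across and 34 mm high, standing right (-y) of the box; origin under its centre. To be left alone.
- kitchen_timer: Loose flat white kitchen timer, 62 x 62 x 22 mm, lying behind (+x) the box; origin under its centre. To be left alone.

How it is judged:
By the outcome, as a careful person would: the job done as asked, in the order asked, and still so for the second after the job is handed in, with the robot touching nothing.
It also fails if it takes over 50 s, if anything falls off the work surface, if the arm or the gripper's body presses on something with over 40 N, if the wrist force passes 120 N, or if a joint passes its speed limit or range.

## Working session

There is one attempt and no reset: what is moved stays moved. The work goes in short steps, Python scripts to look and compute and a tool call to move; the robot and the scene stay as the last step left them, time stands still between calls to the robot, and variables do not carry over. Pictures are saved under pics/ and viewed, about 8 in all and at most 12, crops included, and the job is handed in when it is done.

Besides the shell and the picture viewer there is one more tool, called as a command line: name --argument value ..., lists and objects as JSON in quotes. apply_moves: Moves the arm, as the interface text tells. Its arguments: {"type":"object","properties":{"series":{"type":"array"},"hand":{"type":"number"}},"required":["series"]}

```bash
mkdir -p pics; ls
python3 - <<'E'
from rig import robot, vision
import cv2,numpy as np
s=robot.read_state()
for k in("time","tool_pos","tcp_rot","contact_force","grip_width"):print(k,s[k])
for c in("top","side"):
    p,d=vision.capture(c); cv2.imwrite(f"pics/{c}1.png",p)
    k=vision.calibration(c); print(c,k["fx"],np.round(k["cam_to_world"],3).tolist(), [x for x in k])
    for q in("timer_box","dial_center","selector_tip","start_button_top","loupe","cap","kitchen_timer"):
        print(q,[(np.round(r["point"],4).tolist(),round(r["score"],2)) for r in vision.mark_of(c,q)[:2]])
E
```

```text
pics
time 0.0
tool_pos [ 0.20741001 -0.50881993  0.23047642]
tcp_rot [-3.14122545e+00  1.80199345e-03 -1.18393435e+00]
contact_force [ 0.70287742 -0.25709058  0.08327277]
grip_width 0.08558441113822592
top 550.0597270386481 [[0.009, 0.99, -0.141, 0.451], [-1.0, 0.011, 0.016, 0.233], [0.018, 0.14, 0.99, 0.941], [0.0, 0.0, 0.0, 1.0]] ['fx', 'fy', 'cx', 'cy', 'cam_to_world']
timer_box [([0.5109, 0.1906, 0.0021], 0.78)]
dial_center [([0.5021, 0.2132, 0.0905], 0.88), ([0.438, 0.3266, 0.002], 0.27)]
selector_tip [([0.5021, 0.213, 0.0901], 0.52), ([0.5129, 0.1842, 0.0003], 0.31)]
start_button_top [([0.4966, 0.1062, 0.0756], 0.53)]
loupe [([0.4406, 0.3273, 0.0039], 0.58)]
cap [([0.558, 0.0438, -0.0033], 0.9)]
kitchen_timer [([0.6318, 0.197, -0.0008], 0.72)]
side 621.6143974662898 [[-1.0, 0.016, -0.007, 0.55], [-0.014, -0.469, 0.883, 1.055], [0.01, 0.883, 0.47, 0.516], [0.0, 0.0, 0.0, 1.0]] ['fx', 'fy', 'cx', 'cy', 'cam_to_world']
timer_box [([0.5086, 0.191, 0.0031], 0.98)]
dial_center [([0.5064, 0.2121, 0.0878], 0.66)]
selector_tip [([0.5112, 0.2555, 0.0923], 0.79)]
start_button_top [([0.4974, 0.1029, 0.0774], 0.49)]
loupe [([0.5044, 0.2141, 0.0845], 0.71), ([0.4408, 0.3264, -0.0056], 0.7)]
cap []
kitchen_timer [([0.6292, 0.1955, -0.0005], 0.95)]
```

View pics/top1.png

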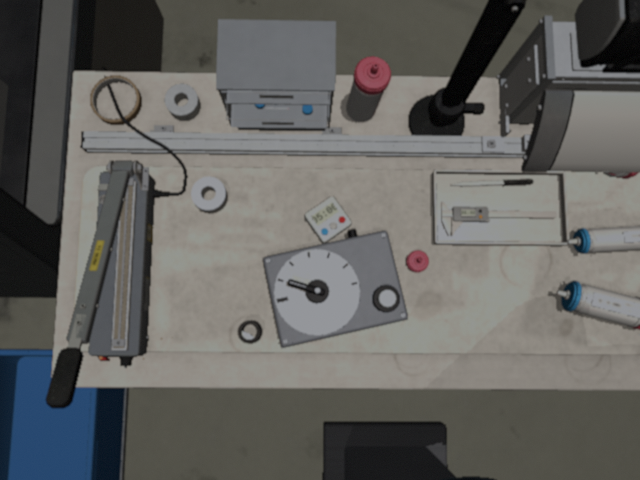

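View pics/side1.png

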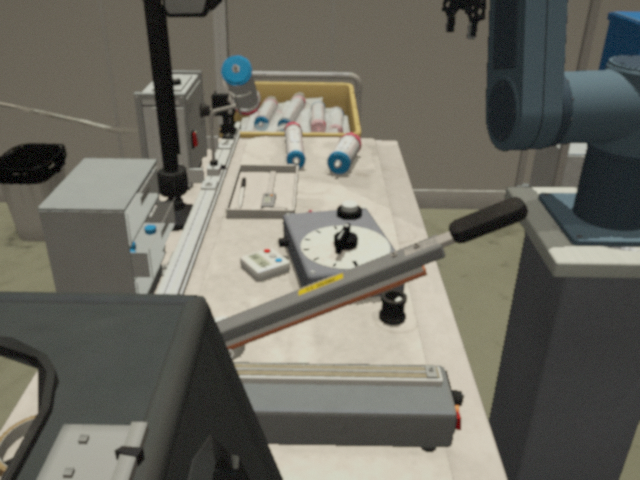

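The lever (pixel 317,291 to 290,283) seems to be one click past the long mark (282,299). The box is yawed about 12° and the loupe, cap and timer stand clear of the dial. I'll enlarge the box and fit its geometry.

```bash
cat > h.py <<'E'
import numpy as np, cv2
from rig import robot, vision
from scipy.spatial.transform import Rotation as R
def ray(cam,u,v,z):
    k=vision.calibration(cam); T=np.array(k["cam_to_world"])
    d=T[:3,:3]@np.array([(u-k["cx"])/k["fx"],-(v-k["cy"])/k["fy"],-1]); o=T[:3,3]
    return o+d*(z-o[2])/d[2]
def proj(cam,P):
    k=vision.calibration(cam); T=np.linalg.inv(np.array(k["cam_to_world"]))
    p=T[:3,:3]@np.asarray(P)+T[:3,3]
    return k["cx"]+k["fx"]*p[0]/-p[2], k["cy"]-k["fy"]*p[1]/-p[2]
E
python3 - <<'E'
from h import *
p=cv2.imread("pics/top1.png"); g=cv2.cvtColor(p,cv2.COLOR_BGR2GRAY)
def ell(c,r,t):
    m=np.zeros_like(g); cv2.circle(m,c,r,255,-1)
    b=((g>t)&(m>0)).astype(np.uint8)
    cs,_=cv2.findContours(b,cv2.RETR_EXTERNAL,cv2.CHAIN_APPROX_NONE)
    c=max(cs,key=cv2.contourArea); return cv2.fitEllipse(cv2.convexHull(c))
print(g[300,340],g[300,375],g[298,385])
e=ell((317,291),52,165);b=ell((386,298),12,150);print(e,b)
D=ray("top",*e[0],.056);B=ray("top",*b[0],.073)
d=(B-D)[:2];yaw=np.arctan2(d[1],d[0])-np.arctan2(-105,-35)
print(D,B,np.linalg.norm(d),np.degrees(yaw))
yaw=(yaw+np.pi)%(2*np.pi)-np.pi
def bx(x,y,z): c,s=np.cos(yaw),np.sin(yaw); return [D[0]+c*x-s*(y),D[1]+s*x+c*y,z]
S=6;x0,y0=255,225
big=cv2.resize(p[y0:y0+125,x0:x0+160],None,fx=5,fy=5,interpolation=cv2.INTER_CUBIC)
def dot(P,col):
    u,v=proj("top",P);cv2.circle(big,(int((u-x0+.5)*5),int((v-y0+.5)*5)),4,col,1)
for k in range(7):
    a=np.radians(30*k); dot(bx(57*np.sin(a)/1e3,57*np.cos(a)/1e3,.056),(0,0,255))
    dot(bx(48*np.sin(a)/1e3,48*np.cos(a)/1e3,.091),(0,200,0))
for X in(-75,75):
    for Y in(-135,75):dot(bx(X/1e3,Y/1e3,.055),(255,0,0))
dot(bx(0,0,.091),(0,200,0));dot(B,(0,0,255))
cv2.imwrite("pics/crop1.png",big)
E
```

```text
150 50 150Traceback (most recent call last):
  File "<stdin>", line 9, in <module>
  File "<stdin>", line 7, in ell
ValueError: max() iterable argument is empty
```

```bash
cat > fit.py <<'E'
from h import *
p=cv2.imread("pics/top1.png"); g=cv2.cvtColor(p,cv2.COLOR_BGR2GRAY)
def ell(c,r,t):
    m=np.zeros_like(g); cv2.circle(m,c,r,255,-1)
    b=((g>t)&(m>0)).astype(np.uint8)
    cs,_=cv2.findContours(b,cv2.RETR_EXTERNAL,cv2.CHAIN_APPROX_NONE)
    c=max(cs,key=cv2.contourArea); return cv2.fitEllipse(cv2.convexHull(c))
e=ell((317,291),50,125);b=ell((386,298),12,100);print(e,b)
D=ray("top",*e[0],.056);B=ray("top",*b[0],.073)
d=(B-D)[:2];yaw=np.arctan2(d[1],d[0])-np.arctan2(-105,-35)
yaw=(yaw+np.pi)%(2*np.pi)-np.pi
print(D,B,np.linalg.norm(d),np.degrees(yaw))
def bx(x,y,z): c,s=np.cos(yaw),np.sin(yaw); return [D[0]+c*x-s*(y),D[1]+s*x+c*y,z]
x0,y0=255,225
big=cv2.resize(p[y0:y0+125,x0:x0+160],None,fx=5,fy=5,interpolation=cv2.INTER_CUBIC)
def dot(P,col):
    u,v=proj("top",P);cv2.circle(big,(int((u-x0+.5)*5),int((v-y0+.5)*5)),4,col,1)
for k in range(7):
    a=np.radians(30*k); dot(bx(57*np.sin(a)/1e3,57*np.cos(a)/1e3,.056),(0,0,255))
    dot(bx(48*np.sin(a)/1e3,48*np.cos(a)/1e3,.091),(0,200,0))
for X in(-75,75):
    for Y in(-135,75):dot(bx(X/1e3,Y/1e3,.055),(255,0,0))
dot(bx(0,0,.091),(0,200,0));dot(B,(0,0,255))
cv2.imwrite("pics/crop1.png",big)
E
python3 fit.py
```

```text
((316.6289367675781, 291.8050842285156), (85.90413665771484, 86.29573059082031), 0.9388909935951233) ((387.07952880859375, 297.88916015625), (16.79094123840332, 17.23097038269043), 117.2430648803711)
[0.50479238 0.21635007 0.056     ] [0.4952457  0.10549337 0.073     ] 0.11126701615883733 13.512932853995588
```

View pics/crop1.png

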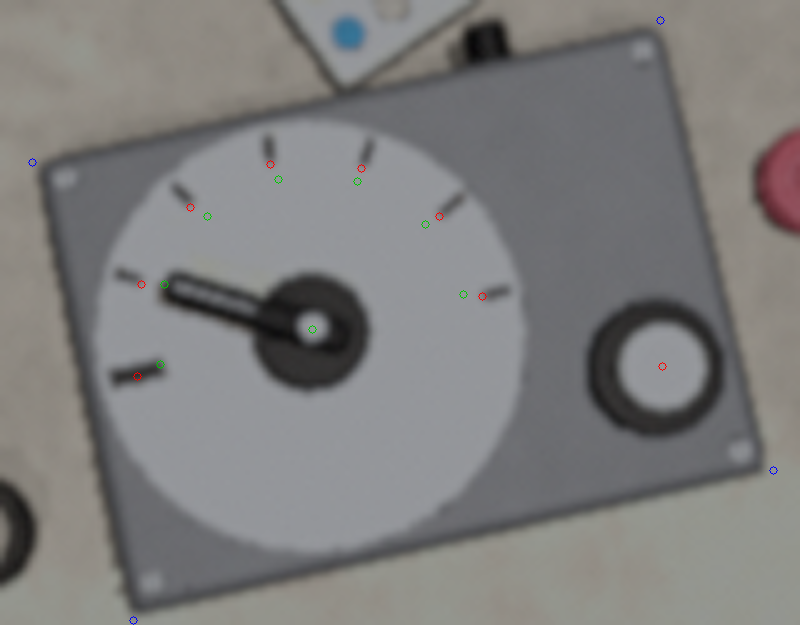

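The overlay fits: the seven marks, the lever tip and the button all line up, and the lever (165,284) is on mark 2. Next I'll plan the approach, close to the robot and with the fingers shut.

```bash
cat >> h.py <<'E'
D=np.array([.505,.2165]);YAW=np.radians(13.5);BTN=np.array([.4955,.1055])
def pose(a,gap,r=.038,h=.011):  # finger pose behind lever at angle a(deg); tool y along cw tangent
    f=np.pi/2+YAW-np.radians(a);u=np.array([np.cos(f),np.sin(f)]);t=np.array([np.sin(f),-np.cos(f)])
    return D+r*u-(.005+h+gap)*t, f
def rows(way,start=None):  # way: list of (x,y,z,yaw)
    s=robot.read_state();M=R.from_euler('xyz',s["tcp_rot"]);y0=s["tcp_rot"][2];p=s["tool_pos"]
    out=[]
    for x,y,z,w in way:
        d=M.inv().apply(np.array([x,y,z])-p); dw=-((w-y0+np.pi)%(2*np.pi)-np.pi)
        out.append([round(float(v),4) for v in d]+[round(float(dw),3)])
    return out
E
python3 - <<'E'
from h import *
s=robot.read_state();p=s["tool_pos"];y0=s["tcp_rot"][2]
q,f=pose(30,.008); print(q,f)
W=np.array([[*p,y0],[.33,-.05,.23,y0+1.6],[.34,.16,.22,f],[*q,.16,f]])
L=[0,9,14,18]
way=[[np.interp(i,L,W[:,j]) for j in range(4)] for i in range(1,19)]
for r in rows(way):print(r)
E
```

```text
[0.49278091 0.25975152] 1.2828170002158323
[-0.0421, -0.0319, 0.0001, -0.178]
[-0.0843, -0.0637, 0.0003, -0.356]
[-0.1264, -0.0956, 0.0004, -0.533]
[-0.1685, -0.1274, 0.0006, -0.711]
[-0.2107, -0.1593, 0.0007, -0.889]
[-0.2528, -0.1912, 0.0009, -1.067]
[-0.295, -0.223, 0.001, -1.244]
[-0.3371, -0.2549, 0.0012, -1.422]
[-0.3792, -0.2867, 0.0013, -1.6]
[-0.4174, -0.3044, 0.0033, -1.773]
[-0.4555, -0.3221, 0.0053, -1.947]
[-0.4937, -0.3398, 0.0073, -2.12]
[-0.5318, -0.3575, 0.0093, -2.293]
[-0.5699, -0.3752, 0.0113, -2.467]
[-0.5786, -0.42, 0.0263, -2.467]
[-0.5873, -0.4648, 0.0413, -2.467]
[-0.596, -0.5095, 0.0563, -2.467]
[-0.6047, -0.5543, 0.0713, -2.467]
```

apply_moves --hand 1 --series '[[[-0.042,-0.032,0,-0.178],[-0.084,-0.064,0,-0.356],[-0.126,-0.096,0,-0.533],[-0.168,-0.127,0.001,-0.711],[-0.211,-0.159,0.001,-0.889],[-0.253,-0.191,0.001,-1.067],[-0.295,-0.223,0.001,-1.244],[-0.337,-0.255,0.001,-1.422],[-0.379,-0.287,0.001,-1.6],[-0.417,-0.304,0.003,-1.773],[-0.455,-0.322,0.005,-1.947],[-0.494,-0.34,0.007,-2.12],[-0.532,-0.357,0.009,-2.293],[-0.57,-0.375,0.011,-2.467],[-0.579,-0.42,0.026,-2.467],[-0.587,-0.465,0.041,-2.467],[-0.596,-0.51,0.056,-2.467],[-0.605,-0.554,0.071,-2.467],[-0.605,-0.554,0.071,-2.467],[-0.605,-0.554,0.071,-2.467]]]'

```text
time: 3.3
tool_pos: [0.4916, 0.2597, 0.16]
tcp_rot: [-3.14, 0.001, 1.283]
contact_force: [0.1, -0.4, -0.1]
grip_width: 0.0003
```

Run:
```python
from h import *
ims=[]
for c in("wrist","side"):
    p,d=vision.capture(c)
    if c=="side":p=p[150:330,230:470];p=cv2.resize(p,(640,480))
    ims.append(cv2.resize(p,(400,300)))
cv2.imwrite("pics/w2.png",np.hstack(ims))
print(vision.find_in("wrist","selector_tip")[:1],vision.mark_of("wrist","selector_tip")[:1],vision.mark_of("wrist","dial_center")[:1])
q,f=pose(30,.008);print(rows([[*q,.073,f]]))
```

```text
[{'point': [0.5074, 0.2214, 0.0745], 'score': 0.76}] [{'point': [0.521, 0.2562, 0.0888], 'score': 0.81}] [{'point': [0.5045, 0.2145, 0.0889], 'score': 0.62}]
[[0.0003, 0.0005, 0.0883, -0.0]]
```

View pics/w2.png

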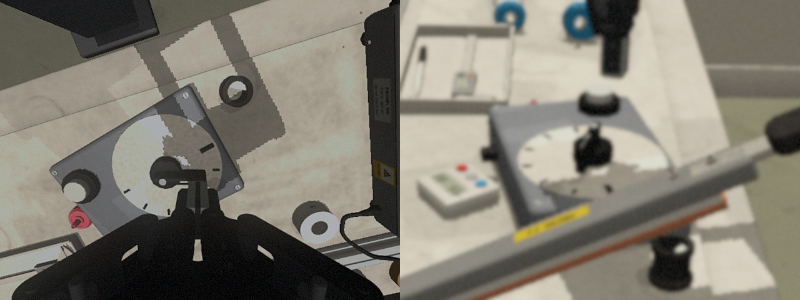

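The wrist view shows the shut fingertips just beside the lever (about 195,175) on its counter-clockwise side. The networks agree with my dial fit to about 2 mm. Descending with an 8 mm gap.

apply_moves --series '[[[0,0,0.03,0],[0,0,0.05,0],[0,0,0.065,0],[0,0,0.077,0],[0,0,0.087,0],[0,0,0.087,0]]]'

```text
time: 4.3
tool_pos: [0.492, 0.2598, 0.0727]
tcp_rot: [-3.141, 0.001, 1.283]
contact_force: [-0.7, -0.2, -0.3]
grip_width: 0.0002
```

Run:
```python
from h import *
print(robot.read_state()["tool_pos"])
w=[]
for a,g in [(30,.003),(30,0),(35,0),(40,0),(45,0),(48,0),(52,0),(56,0),(60,0),(66,0),(72,0),(78,0),(84,0),(90,0),(96,0),(102,0),(106,0),(110,0),(114,0),(118,0)]:
    q,f=pose(a,g); w.append([*q,.073,f])
for r in rows(w):print(r)
```

```text
[0.49200347 0.25980291 0.07273562]
[0.0002, 0.0058, -0.0003, 0.0]
[0.0002, 0.0088, -0.0003, 0.0]
[0.0014, 0.0121, -0.0003, 0.087]
[0.0024, 0.0156, -0.0003, 0.175]
[0.003, 0.0191, -0.0003, 0.262]
[0.0033, 0.0213, -0.0003, 0.314]
[0.0034, 0.0242, -0.0003, 0.384]
[0.0033, 0.027, -0.0003, 0.454]
[0.0031, 0.0299, -0.0003, 0.524]
[0.0023, 0.0342, -0.0003, 0.629]
[0.0011, 0.0383, -0.0003, 0.733]
[-0.0005, 0.0423, -0.0003, 0.838]
[-0.0026, 0.0461, -0.0003, 0.943]
[-0.005, 0.0497, -0.0003, 1.047]
[-0.0078, 0.053, -0.0003, 1.152]
[-0.0109, 0.056, -0.0003, 1.257]
[-0.0131, 0.0578, -0.0003, 1.327]
[-0.0155, 0.0594, -0.0003, 1.396]
[-0.018, 0.0609, -0.0003, 1.466]
[-0.0205, 0.0622, -0.0003, 1.536]
```

apply_moves --series '[[[0,0.006,0,0],[0,0.009,0,0],[0.001,0.012,0,0.087],[0.002,0.0155,0,0.175],[0.002,0.0155,0,0.175]]]'

```text
time: 4.92
tool_pos: [0.5081, 0.2577, 0.0738]
tcp_rot: [3.142, -0.001, 1.109]
contact_force: [-1.0, 0.9, 1.9]
grip_width: 0.0003
```

Run:
```python
from h import *
w=[]
for a in range(43,76,3):
    q,f=pose(a,0); w.append([*q,.073,f])
for r in rows(w):print(r)
```

```text
[0.0005, 0.0017, 0.0008, 0.053]
[0.0012, 0.0037, 0.0008, 0.105]
[0.0018, 0.0058, 0.0008, 0.157]
[0.0022, 0.0079, 0.0008, 0.21]
[0.0026, 0.01, 0.0008, 0.262]
[0.0028, 0.0122, 0.0008, 0.315]
[0.0029, 0.0143, 0.0008, 0.367]
[0.0029, 0.0165, 0.0008, 0.419]
[0.0028, 0.0187, 0.0008, 0.472]
[0.0026, 0.0208, 0.0008, 0.524]
[0.0023, 0.0229, 0.0008, 0.576]
```

apply_moves --series '[[[0.0005,0.0017,0.0005,0.053],[0.0012,0.0037,0.0005,0.105],[0.0018,0.0058,0.0005,0.157],[0.0022,0.0079,0.0005,0.21],[0.0026,0.01,0.0005,0.262],[0.0028,0.0122,0.0005,0.315],[0.0028,0.0122,0.0005,0.315]]]'

```text
time: 5.8
tool_pos: [0.5205, 0.2543, 0.073]
tcp_rot: [3.141, -0.001, 0.795]
contact_force: [0.2, -0.1, -0.6]
grip_width: 0.0002
```

Run:
```python
from h import *
ims=[]
for c in("wrist","top"):
    p,d=vision.capture(c)
    print(c,[(r["point"],r["score"]) for r in vision.mark_of(c,"selector_tip")[:2]])
    if c=="top":p=cv2.resize(p[230:350,250:410],(640,480))
    ims.append(cv2.resize(p,(400,300)))
cv2.imwrite("pics/w3.png",np.hstack(ims))
w=[]
for a in range(61,110,3):
    q,f=pose(a,0); w.append([*q,.073,f])
for r in rows(w):print(r)
```

```text
wrist []
top []
[0.0012, 0.002, -0.0001, 0.053]
[0.0019, 0.004, -0.0001, 0.105]
[0.0025, 0.0061, -0.0001, 0.157]
[0.0029, 0.0082, -0.0001, 0.21]
[0.0033, 0.0103, -0.0001, 0.262]
[0.0035, 0.0125, -0.0001, 0.314]
[0.0037, 0.0146, -0.0001, 0.367]
[0.0037, 0.0168, -0.0001, 0.419]
[0.0036, 0.0189, -0.0001, 0.471]
[0.0034, 0.0211, -0.0001, 0.524]
[0.003, 0.0232, -0.0001, 0.576]
[0.0026, 0.0253, -0.0001, 0.628]
[0.002, 0.0274, -0.0001, 0.681]
[0.0014, 0.0295, -0.0001, 0.733]
[0.0006, 0.0315, -0.0001, 0.786]
[-0.0002, 0.0335, -0.0001, 0.838]
[-0.0012, 0.0354, -0.0001, 0.89]
```

View pics/w3.png

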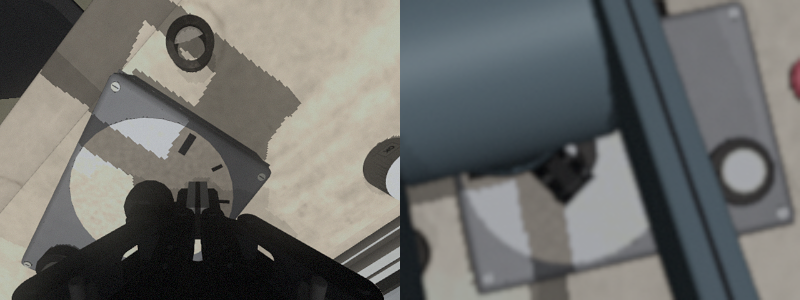

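The view shows marks 1 to 3 uncovered behind the finger and the lever hidden ahead of it. The force has dropped to about zero, which fits the lever having sprung to mark 3. Continuing over the next crest.

apply_moves --series '[[[0.0012,0.002,0,0.053],[0.0019,0.004,0,0.105],[0.0025,0.0061,0,0.157],[0.0029,0.0082,0,0.21],[0.0033,0.0103,0,0.262],[0.0035,0.0125,0,0.314],[0.0037,0.0146,0,0.367],[0.0037,0.0168,0,0.419],[0.0036,0.0182,0,0.45],[0.0036,0.0182,0,0.45]]]'

```text
time: 7.25
tool_pos: [0.5355, 0.2442, 0.0728]
tcp_rot: [3.142, -0.0, 0.344]
contact_force: [0.5, -0.1, 0.1]
grip_width: 0.0002
```

Run:
```python
from h import *
print(robot.read_state()["contact_force"])
w=[]
for a in list(range(88,116,2)):
    q,f=pose(a,0); w.append([*q,.073,f])
for r in rows(w):print(r)
```

```text
[ 0.46724319 -0.10419507  0.12419792]
[0.001, 0.0027, -0.0002, 0.073]
[0.0015, 0.004, -0.0002, 0.108]
[0.0019, 0.0054, -0.0002, 0.143]
[0.0022, 0.0068, -0.0002, 0.178]
[0.0025, 0.0082, -0.0002, 0.213]
[0.0027, 0.0097, -0.0002, 0.248]
[0.0029, 0.0111, -0.0002, 0.282]
[0.0031, 0.0125, -0.0002, 0.317]
[0.0032, 0.0139, -0.0002, 0.352]
[0.0032, 0.0154, -0.0002, 0.387]
[0.0032, 0.0168, -0.0002, 0.422]
[0.0031, 0.0183, -0.0002, 0.457]
[0.003, 0.0197, -0.0002, 0.492]
[0.0029, 0.0211, -0.0002, 0.527]
```

apply_moves --series '[[[0.001,0.0027,0,0.073],[0.0015,0.004,0,0.108],[0.0019,0.0054,0,0.143],[0.0022,0.0068,0,0.178],[0.0025,0.0082,0,0.213],[0.0027,0.0097,0,0.248],[0.0029,0.0111,0,0.282],[0.0031,0.0125,0,0.317],[0.0032,0.0139,0,0.352],[0.0032,0.0154,0,0.387],[0.0032,0.0168,0,0.422],[0.0031,0.0183,0,0.457],[0.0031,0.019,0,0.475],[0.0031,0.019,0,0.475]]]'

```text
time: 9.0
tool_pos: [0.5447, 0.2273, 0.0728]
tcp_rot: [3.141, 0.0, -0.132]
contact_force: [0.1, -0.2, 1.1]
grip_width: -0.0002
```

apply_moves --series '[[[0,-0.01,0,0],[0,-0.01,-0.04,0],[0,-0.01,-0.09,0],[-0.04,0.02,-0.12,0],[-0.08,0.07,-0.125,0],[-0.12,0.12,-0.125,0],[-0.15,0.17,-0.125,0],[-0.156,0.229,-0.125,0],[-0.156,0.229,-0.125,0]]]'

```text
time: 10.12
tool_pos: [0.3597, 0.0179, 0.1984]
tcp_rot: [3.141, -0.002, -0.139]
contact_force: [0.7, -0.1, 0.9]
grip_width: -0.0005
```

Run:
```python
from h import *
p,d=vision.capture("top"); cv2.imwrite("pics/top4.png",cv2.resize(p[225:350,255:415],None,fx=5,fy=5,interpolation=cv2.INTER_CUBIC))
print([(r["point"],r["score"]) for q in("selector_tip","start_button_top") for r in vision.mark_of("top",q)[:1]])
s=robot.read_state();print(s["tool_pos"],s["tcp_rot"]);y=s["tcp_rot"][2]
print(rows([[*BTN,.12,y],[*BTN,.078,y]]))
```

```text
[([0.5507, 0.1997, 0.093], 0.68), ([0.4987, 0.106, 0.0727], 0.73)]
[0.36044685 0.02154993 0.19805938] [-3.14092581e+00 -6.24260270e-04 -1.32385282e-01]
[[0.1227, -0.101, 0.0782, -0.0], [0.1227, -0.101, 0.1202, -0.0]]
```

View pics/top4.png

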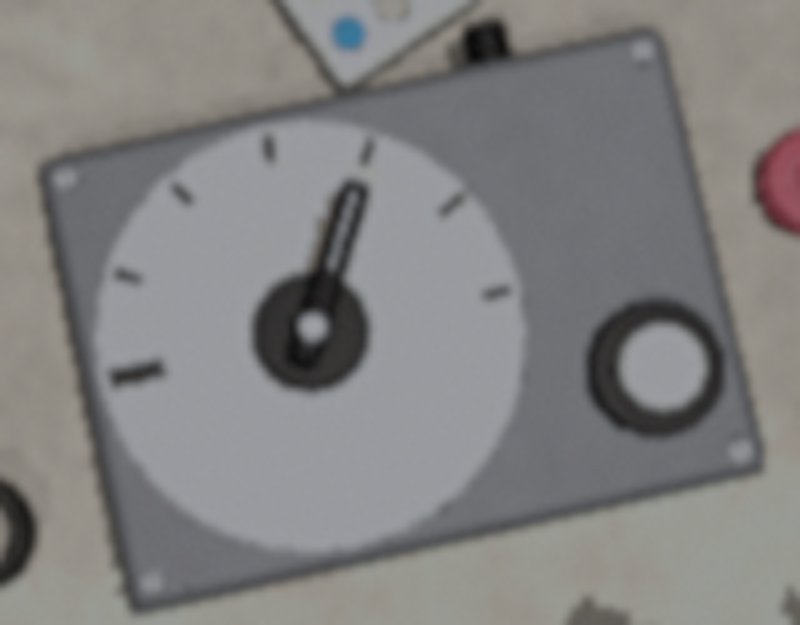

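The lever line (355,190 towards 368,150) points at the fifth mark, counting from the thick one at 138,372. Next, the button.

apply_moves --series '[[[0.03,-0.04,0,0],[0.07,-0.08,0.03,0],[0.11,-0.101,0.06,0],[0.123,-0.101,0.08,0],[0.123,-0.101,0.1,0],[0.123,-0.101,0.112,0],[0.123,-0.101,0.12,0],[0.123,-0.101,0.122,0],[0.123,-0.101,0.122,0]]]'

```text
time: 11.4
tool_pos: [0.4954, 0.1052, 0.0764]
tcp_rot: [-3.141, -0.001, -0.132]
contact_force: [-1.5, 0.3, 2.7]
grip_width: -0.0
```

apply_moves --series '[[[0,0,0.002,0],[0,0,0.004,0],[0,0,0.006,0],[0,0,0.008,0],[0,0,0.009,0],[0,0,0.009,0]]]'

```text
time: 12.15
tool_pos: [0.4959, 0.1049, 0.0705]
tcp_rot: [-3.141, -0.003, -0.132]
contact_force: [-10.7, 1.1, 34.4]
grip_width: -0.0001
```

apply_moves --series '[[[0,0,-0.002,0],[0,0,-0.002,0],[0,0,-0.002,0]]]'

```text
time: 12.52
tool_pos: [0.4957, 0.1049, 0.0708]
tcp_rot: [-3.141, -0.002, -0.132]
contact_force: [-4.6, 0.9, 19.2]
grip_width: 0.0001
```

apply_moves --series '[[[0,0,-0.0015,0],[0,0,-0.0015,0],[0,0,-0.0015,0]]]'

```text
time: 12.9
tool_pos: [0.4957, 0.1049, 0.071]
tcp_rot: [-3.141, -0.001, -0.132]
contact_force: [-2.3, 2.4, 8.3]
grip_width: 0.0004
```

apply_moves --series '[[[0,0,-0.0015,0],[0,0,-0.0015,0],[0,0,-0.0015,0]]]'

```text
time: 13.28
tool_pos: [0.4956, 0.1049, 0.0719]
tcp_rot: [-3.141, -0.001, -0.132]
contact_force: [-0.6, 2.7, 3.3]
grip_width: 0.0003
```

apply_moves --series '[[[0,0,-0.0015,0],[0,0,-0.0015,0],[0,0,-0.0015,0]]]'

```text
time: 13.65
tool_pos: [0.4955, 0.1049, 0.0734]
tcp_rot: [-3.141, -0.001, -0.132]
contact_force: [1.5, 2.7, 3.0]
grip_width: 0.0001
```

apply_moves --series '[[[0,0,-0.0015,0],[0,0,-0.0015,0],[0,0,-0.0015,0]]]'

```text
time: 14.02
tool_pos: [0.4953, 0.1047, 0.0748]
tcp_rot: [3.141, -0.0, -0.132]
contact_force: [1.6, 0.2, 2.9]
grip_width: -0.0003
```

apply_moves --series '[[[0,0,-0.0015,0],[0,0,-0.0015,0],[0,0,-0.0015,0]]]'

```text
time: 14.4
tool_pos: [0.495, 0.1047, 0.0762]
tcp_rot: [3.141, 0.0, -0.132]
contact_force: [0.6, -0.9, 2.2]
grip_width: 0.0001
```

apply_moves --series '[[[0,0,-0.0025,0],[0,0,-0.0025,0],[0,0,-0.0025,0]]]'

```text
time: 14.78
tool_pos: [0.4947, 0.1049, 0.0786]
tcp_rot: [3.141, 0.001, -0.132]
contact_force: [1.1, -0.0, 0.6]
grip_width: 0.0
```

Run:
```python
from h import *
p,d=vision.capture("side"); cv2.imwrite("pics/side5.png",cv2.resize(p[130:310,240:480],None,fx=3.3,fy=3.3,interpolation=cv2.INTER_CUBIC))
```

```text
(no output)
```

View pics/side5.png

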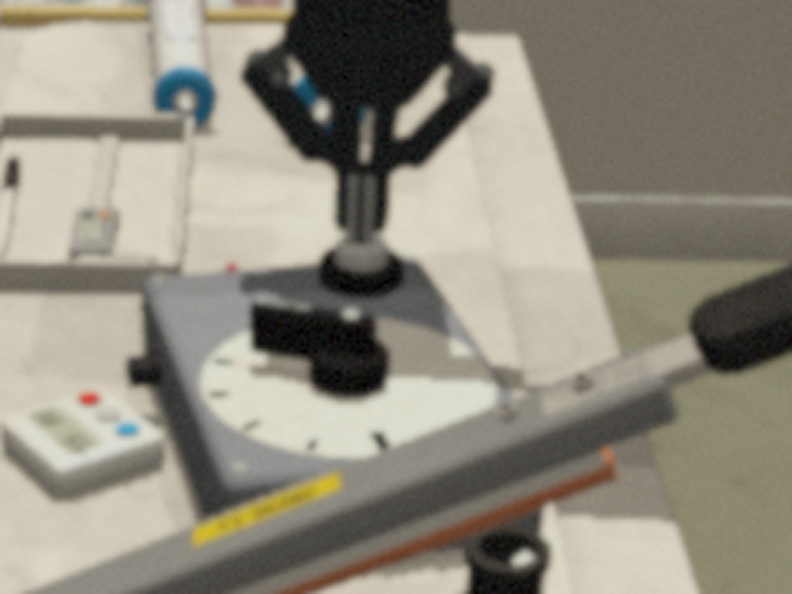

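The force trace shows a hard stop at z 0.071 and spring force up to release near z 0.077, so the full 6 mm was travelled. The picture shows the white button (360,258) standing proud of its collar again, just under the fingertips. Retreating.

apply_moves --series '[[[0,0,-0.02,0],[0,0,-0.05,0],[-0.04,0.02,-0.09,0],[-0.08,0.05,-0.11,0],[-0.12,0.08,-0.12,0],[-0.12,0.08,-0.12,0],[-0.12,0.08,-0.12,0]]]'

```text
time: 15.7
tool_pos: [0.3663, 0.0413, 0.1991]
tcp_rot: [-3.141, -0.001, -0.133]
contact_force: [0.7, 0.9, -0.3]
grip_width: -0.0
```

Run:
```python
from h import *
p,d=vision.capture("top"); cv2.imwrite("pics/top6.png",cv2.resize(p[170:370,220:440],None,fx=3,fy=3,interpolation=cv2.INTER_CUBIC))
o=cv2.imread("pics/top1.png")
for q in("selector_tip","start_button_top","loupe","cap","kitchen_timer"):print(q,[(np.round(r["point"],4),r["score"]) for r in vision.mark_of("top",q)[:1]])
for n,(a,b,c,e) in dict(loupe=(315,345,235,265),cap=(245,275,402,432),timer=(195,240,302,352)).items():
    print(n,cv2.phaseCorrelate(*[cv2.cvtColor(i[a:b,c:e],cv2.COLOR_BGR2GRAY).astype(np.float32) for i in(o,p)]))
```

```text
selector_tip [(array([0.5478, 0.2049, 0.0942]), 0.57)]
start_button_top [(array([0.4958, 0.1073, 0.074 ]), 0.6)]
loupe [(array([ 0.4384,  0.3259, -0.0014]), 0.83)]
cap [(array([ 0.5601,  0.0431, -0.0009]), 0.65)]
kitchen_timer [(array([0.6292, 0.1959, 0.0016]), 0.56)]
loupe ((0.05652242850858613, 0.00974061339717558), 0.8928771040174697)
cap ((-0.09383040572668477, 0.1833719031017509), 0.8500373146269057)
timer ((0.0457677427114902, 0.5168260326102825), 1.003862011803521)
```

View pics/top6.png

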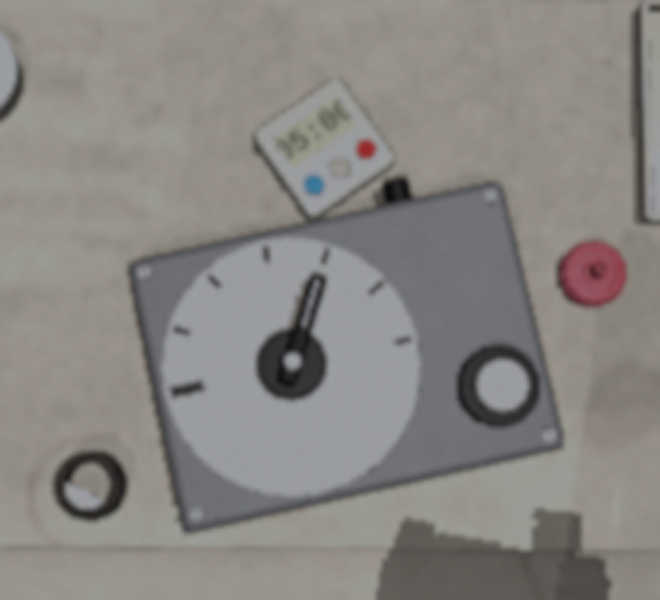

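The lever (320,275) still points at the fifth mark (326,255) and the button (503,385) is up. The loupe, cap and kitchen timer have not moved, and the arm is clear. Handing in.

```bash
python3 -c "
from rig import robot
print(robot.finish_job())"
```

```text
the job is handed in; nothing more can be done
None
```

The selector is on the fifth mark and the start button was then pressed all the way down and came back up. I handed the job in at about 16 s, and `finish_job` gives no verdict.

- **Selector:** the lever started on the second mark. I pushed it clockwise with the shut fingertips, without gripping it. Pictures from above show it on the fifth mark both before the press and at the end.
- **Button:** on the way down it hit a hard stop. On release the spring force fell away over about 6 mm, which is the full travel. The last pictures show it up again, with its top measured at about 74 mm against the 73 mm given.
- **Loose items:** the loupe, cap and kitchen timer agree with their starting positions to within 0.5 pixel (under 1 mm) in the top picture.

**Disagreements:**
- The hard stop came at a tool height of 71 mm, where 67 mm was expected. I took this to be the shut fingers reaching about 4 mm below the reported tip, since the 6 mm travel matched.
- The press peaked at about 34 N at the wrist, more than the 5 N needed. It went through the fingertips and is under the 40 N limit.

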